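Lay a jar lid in the labelling board, hollow side down

TASK

Take the red jar lid out of its rack on the lazy Susan and lay it flat in the empty round recess of the plywood board with its hollow side down, like the yellow lid beside it. Do not drop it in from a height, and leave the yellow lid alone; the green lid stays in its rack and the spice tin stays upright on the turntable, though the turntable may turn.

Things in the scene. Friction and masses are not known exactly. Their poses are not given: they have to be found in the camera images.
- red_lid: Red jar lid, 70 mm across, 14 mm thick, one side closed, the other hollow (white inside, 60 mm wide, 9 mm deep). Origin: middle of the lid, half way through its thickness; +z = its axis, out of the closed face (hollow faces -z). About 45 g. Starts on edge in a rack slot, axis level, its middle 68 mm above the table, the top 50 mm free above the slot; room to pinch its thickness from above.
- green_lid: Bystander in the other rack slot: green jar lid, 70 mm across, 14 mm thick, one side closed, the other hollow (white inside, 60 mm wide, 9 mm deep). Origin: middle of the lid, half way through its thickness; +z = its axis, out of the closed face (hollow faces -z). 
- yellow_lid: Bystander lying hollow side down in the other recess of the board: yellow jar lid, 70 mm across, 14 mm thick, one side closed, the other hollow (white inside, 60 mm wide, 9 mm deep). Origin: middle of the lid, half way through its thickness; +z = its axis, out of the closed face (hollow faces -z). 
- spice_tin: Loose bystander on the platter: small tin with an orange band, 48 mm across, 55 mm tall, origin under its centre, 108 mm from the platter's axis.
- turntable: Fixed black foot of the lazy Susan, 200 mm across, 15 mm tall; origin on the turning axis, on the table; its yaw is the platter's starting yaw.
- platter: Round wooden platter of the lazy Susan, 300 mm across, its top 33 mm above the table. It turns freely about the vertical, with hardly any friction. Origin on the axis, 17 mm above the table. Two dark rack slots, centred at (0, -55) and (0, +55) mm in its frame, each 64 mm long along its x, 16 mm wide along its y, walls 20 mm high.
- board: Fixed plywood board 240 x 130 x 20 mm (x, y, z), origin under its centre on the table. Two round recesses, grey-floored, 82 mm across, 10 mm deep, lie 55 mm to either side of the centre along its x; the yellow lid is in the one at -x.
- recess (a point): Middle of the floor of the empty recess (at +55 mm along the board's x), 10 mm above the table and 10 mm below the board's top. A lid lying in it has its middle 7 mm above this point and stands 4 mm proud of the board.

How it is judged:
By the outcome, as a careful person would: the job done as asked, in the order asked, and still so for the second after the job is handed in, with the robot touching nothing.
It also fails if it takes over 40 s, if anything falls off the work surface, if the arm or the gripper's body presses on something with over 40 N, if the wrist force passes 120 N, or if a joint passes its speed limit or range.

ROBOT

A 7-joint arm with a two-finger parallel gripper is mounted at the origin on the work surface. World frame = base frame: x ahead of the robot, y to its left, z up, the work surface at z = 0. Lengths are in mm, angles in rad, forces in N, time in s.
With the tool pointing down it reaches from about 375 to 925 mm from the base axis. Payload 3.1 kg.
Tool frame: the origin (TCP) lies midway between the tips of the shut fingers; the grasp point (between the pads) lies 19 mm behind it; z points along the fingers, y is the line along which they close (so a half turn about z gives the same grasp; the last joint's range is limited). The gripper opens to 85 mm and grips with 20 to 120 N. Pads are 22 mm wide; open, the fingers measure 114 mm over their backs; the gripper's body (76 mm by 85 mm) begins 54 mm behind the grasp point. The pads swing forward as they close: fully open they stand 13 mm farther back than shut.
Start: joints at [1.12, 0.383, 0.044, 1.598, -0.018, 1.161, -0.05], TCP at [224.612, -609.961, 231.269] pointing down, gripper open.
Joint ranges: [-2.61, 2.61], [-0.41, 2.15], [-1.48, 1.57], [0, 2.5], [-1.57, 4.71], [0.05, 1.97], [-2.85, 2.85]. Speed limits (rad/s): [2.79, 2.79, 3.14, 3.14, 3.14, 3.14, 3.14].

INTERFACE

Orientations are given as a unit quaternion [w, x, y, z].
In Python, from cell import telemetry, camera, camera_model, order, models gives the robot as it stands.
- The arm moves only by the tool carry_out, never from a script. Its argument "moves" is one flat list of numbers, 4 for each row, row after row: the shift along the tool's x, y, z in mm, then the turn about the tool's z in rad. A call has 1 to 5 rows; each row is the pose to reach, as a shift and turn from the pose commanded when the call began, along the tool's axes at that moment; what a row does not reach only later rows make up. A row lasts 1/12 s, in which the tool goes at most 41.7 mm and 7.16 degrees, less where a joint would pass 70% of its speed; a pose out of reach is approached as far as the arm can. A call with a gripper value outside its range is refused whole. "claw" is the closure in counts, from 0 (fully open) to 255 (shut), set as the call begins (left out, the last holds). The fingers move at their own pace and stop on an object; "grip_force" is the grip in N (left out, the last holds). Time passes only in rows, so rows that repeat a pose let the fingers close. It gives the time, the measured TCP pose, the force, the opening and the grip force at its end, in the units of the state.
- telemetry.get_state(): the state, without advancing time (a new reading comes with each control period).
- camera(name): name is "scene" or "top" or "wrist"; returns (picture, depth): 400x640x3 uint8, blue, green, red; 400x640 float32, mm along the optical axis (not along the pixel's ray), 0 where there is no reading.
- camera_model(name): a dict with "fx", "fy", "cx", "cy" (pixels), "extrinsics" (4x4, takes a point from world to camera coordinates). Camera axes: x right, y up, looking along -z (the intrinsics and any distortion apply to the point x, -y, -z); pixel columns grow to the right and rows downward; lengths in mm; the calibration is good to about 2 mm. The wrist camera is an equidistant fisheye: a pixel r from the principal point sees the ray r / f radians off the axis. A picture is of the moment at which its call begins: read the wrist's pose just before it. camera_model takes no time and is no camera call; for the wrist camera it gives the pose at the moment of the call.
- order.sign_off(): hands the job in; it is judged then, once.
Trained networks look in the newest picture that a camera, given by its name, has taken for a name from the list of things; names that differ only in an ending like _2 or _b are one class to them, and where a whole thing is asked for, a point or a joint stands for the part that bears it (a point fixed in the world has none). Each returns a list of dicts, best first, with "confidence" (0 to 1); they miss things now and then, are a little off and sometimes report something else, mostly with a low value. They report only what shows in the picture. A call takes as long as a camera call.
- models.boxes_of(thing, camera): "point" ([x, y, z] in mm, in world coordinates, good to about 4 mm: the middle of the surface that is visible of it).
- models.masks_of(thing, camera): "pixels" (400x640 bool, what is visible of it).
- models.spot_point(thing, camera): "point" ([x, y, z] in mm, in world coordinates, good to about 4 mm: a listed point, or the origin of a listed thing).
The state is a dict: "time": time; "q": joint angles; "joint_vel": joint speeds; "joint_efforts": joint torques, N m; "position": TCP position; "eef_rot": TCP orientation; "wrist_force": force on the tool from outside, world axes, zero at the start; "torque": the same for the moment, N m; "opening": finger opening in mm; "gripper_force": force on a finger pad.
Only numpy, scipy, OpenCV 4.12 (cv2) and the standard library are available. Lean on these libraries where they do the work, as an engineer would, in place of code of your own. Each camera call takes 0.05 s, during which the arm holds its last target. There are 200 camera calls.

## Working session

There is one attempt and no reset: what is moved stays moved. The work goes in short steps, Python scripts to look and compute and a tool call to move; the robot and the scene stay as the last step left them, time stands still between calls to the robot, and variables do not carry over. Pictures are saved under pics/ and viewed, at most 10 in all, crops included, and the job is handed in when it is done.

Besides the shell and the picture viewer there is one more tool, called after "Request:" by a JSON object that holds its "op" and its "data", one argument or row to a line. carry_out: Moves the arm, as the interface text tells. Its arguments: {"type":"object","properties":{"moves":{"type":"array","items":{"type":"number"}},"claw":{"type":"number"},"grip_force":{"type":"number"}},"required":["moves"]}

```bash
mkdir -p pics; ls; python3 - <<'E'
from cell import telemetry, camera, camera_model, order, models
import cv2, numpy as np
s=telemetry.get_state(); print(s['time'],s['position'],s['eef_rot'],s['opening'])
ims=[]
for c in ("scene","top"):
    im,d=camera(c); ims.append(im)
    for t in ("red_lid","green_lid","yellow_lid","spice_tin","platter","board","recess"):
        r=models.spot_point(t,c)
        print(c,t,[(np.round(x['point']).tolist(),round(x['confidence'],2)) for x in r[:2]])
cv2.imwrite('pics/a.png',ims[0]);cv2.imwrite('pics/b.png',ims[1])
print(telemetry.get_state()['time'])
E
```

```text
pics
0.0 [ 224.2489699  -609.07599212  229.88013502] [-1.28936974e-03  9.84472221e-01  1.75535440e-01 -3.05221559e-04] 85.09659914779058
scene red_lid [([456.0, 223.0, 67.0], 0.66)]
scene green_lid [([563.0, 194.0, 66.0], 0.81)]
scene yellow_lid [([477.0, -190.0, 20.0], 0.87)]
scene spice_tin [([543.0, 311.0, 35.0], 0.85)]
scene platter [([509.0, 207.0, 15.0], 0.65)]
scene board [([532.0, -212.0, 2.0], 0.81)]
scene recess [([582.0, -222.0, 10.0], 0.95)]
top red_lid [([458.0, 222.0, 69.0], 0.73), ([474.0, -193.0, 14.0], 0.62)]
top green_lid [([562.0, 192.0, 68.0], 0.87)]
top yellow_lid [([474.0, -192.0, 13.0], 0.91)]
top spice_tin [([544.0, 311.0, 32.0], 0.83)]
top platter [([516.0, 209.0, 20.0], 0.97)]
top board [([524.0, -209.0, -1.0], 0.81)]
top recess [([511.0, 209.0, 22.0], 0.17)]
0.8
```

View pics/a.png

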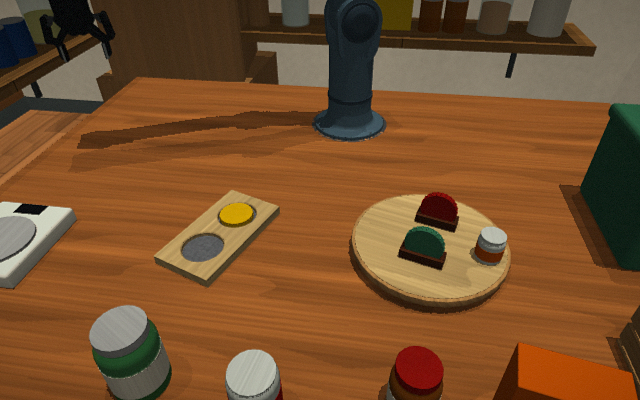

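View pics/b.png

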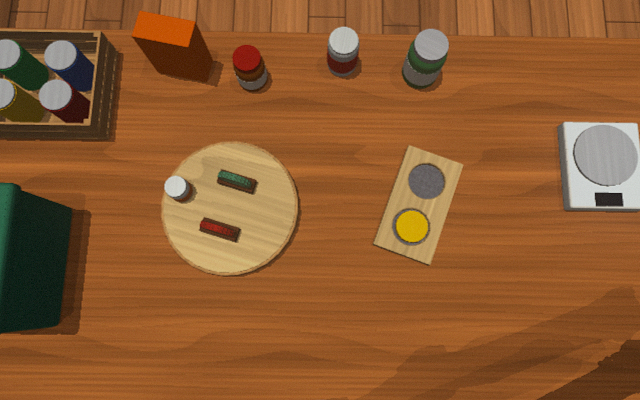

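The scene view shows the red lid at about (437,210) in front of the robot, with its closed red face toward the camera (+x), so the hollow faces the robot. The empty grey recess is at (203,247) and yellow is at (237,213). The top view agrees: red at (220,229), green at (236,181), recess at (426,181).

The tool can only point down. The plan is to stand the lid on edge in the recess and tip it over toward its hollow side.

```bash
cat > h.py <<'E'
import numpy as np
from cell import telemetry, camera, camera_model, order, models
def pose():
    s=telemetry.get_state(); w,x,y,z=s['eef_rot']
    return np.r_[s['position'],np.degrees(np.arctan2(2*(x*y+w*z),1-2*(y*y+z*z)))]
def delta(p,t):
    a=np.radians(p[3]); d=np.array(t[:3])-p[:3]
    tx=np.array([np.cos(a),np.sin(a)]); ty=np.array([np.sin(a),-np.cos(a)])
    return np.r_[d[:2]@tx,d[:2]@ty,-d[2],-np.radians(t[3]-p[3])]
def plan(p,pts,rows):
    """pts: waypoints [x,y,z,yaw deg of tool x]; rows per leg; prints calls of up to 5 rows"""
    p=np.array(p,float); path=[]; q=p
    for t,n in zip(pts,rows):
        t=np.array(t,float); path+=[q+(t-q)*(i+1)/n for i in range(n)]; q=t
    while path:
        seg,path=path[:5],path[5:]
        print('CALL',[float(round(v,3 if i==3 else 0)) for t in seg for i,v in enumerate(delta(p,t))]); p=seg[-1]
E
python3 - <<'E'
from h import *
p=pose(); print(p)
plan(p,[[440,-250,230,20.2],[457,222,200,74.4]],[11,14])
E
```

```text
[ 224.61137552 -609.97184805  231.30660371   20.21530405]
CALL [30.0, -24.0, 0.0, 0.0, 59.0, -48.0, 0.0, 0.0, 89.0, -72.0, 0.0, 0.0, 119.0, -96.0, 0.0, 0.0, 148.0, -120.0, 1.0, 0.0]
CALL [30.0, -24.0, 0.0, 0.0, 59.0, -48.0, 0.0, 0.0, 89.0, -72.0, 0.0, 0.0, 119.0, -96.0, 0.0, 0.0, 148.0, -120.0, 1.0, 0.0]
CALL [30.0, -24.0, 0.0, 0.0, 42.0, -55.0, 2.0, -0.068, 55.0, -86.0, 4.0, -0.135, 68.0, -118.0, 7.0, -0.203, 81.0, -149.0, 9.0, -0.27]
CALL [21.0, -27.0, 2.0, -0.068, 41.0, -53.0, 4.0, -0.135, 62.0, -80.0, 6.0, -0.203, 83.0, -107.0, 9.0, -0.27, 103.0, -133.0, 11.0, -0.338]
CALL [28.0, -18.0, 2.0, -0.068, 57.0, -37.0, 4.0, -0.135, 85.0, -55.0, 6.0, -0.203, 113.0, -73.0, 9.0, -0.27, 142.0, -92.0, 11.0, -0.338]
```

Request:
{"op": "carry_out", "data": {
  "moves": [30,-24,0,0,59,-48,0,0,89,-72,0,0,119,-96,0,0,148,-120,1,0],
  "claw": 0,
  "grip_force": 30
}}

```text
time: 1.22
position: [323.0, -444.7, 230.7]
eef_rot: [0.0, 0.984, 0.175, 0.0]
wrist_force: [0.9, -0.3, -0.6]
opening: 85.5
gripper_force: 0.0
```

Request:
{"op": "carry_out", "data": {
  "moves": [30,-24,0,0,59,-48,0,0,89,-72,0,0,119,-96,0,0,148,-120,1,0]
}}

```text
time: 1.63
position: [420.5, -280.8, 229.9]
eef_rot: [0.001, 0.984, 0.176, 0.001]
wrist_force: [0.7, -0.5, -0.2]
opening: 85.3
gripper_force: 0.0
```

Request:
{"op": "carry_out", "data": {
  "moves": [30,-24,0,0,42,-55,2,-0.068,55,-86,4,-0.135,68,-118,7,-0.203,81,-149,9,-0.27]
}}

```text
time: 2.05
position: [443.8, -112.9, 220.3]
eef_rot: [0.0, 0.951, 0.308, 0.0]
wrist_force: [0.1, 0.2, -0.0]
opening: 85.3
gripper_force: 0.0
```

Request:
{"op": "carry_out", "data": {
  "moves": [21,-27,2,-0.068,41,-53,4,-0.135,62,-80,6,-0.203,83,-107,9,-0.27,103,-133,11,-0.338]
}}

```text
time: 2.47
position: [449.9, 55.2, 209.5]
eef_rot: [0.0, 0.886, 0.464, 0.0]
wrist_force: [0.3, -1.2, 0.8]
opening: 85.5
gripper_force: 0.0
```

Request:
{"op": "carry_out", "data": {
  "moves": [28,-18,2,-0.068,57,-37,4,-0.135,85,-55,6,-0.203,113,-73,9,-0.27,142,-92,11,-0.338]
}}

```text
time: 2.88
position: [456.1, 223.7, 198.4]
eef_rot: [0.0, 0.796, 0.606, 0.0]
wrist_force: [0.5, -0.4, -0.3]
opening: 85.7
gripper_force: 0.0
```

```bash
cat >> h.py <<'E'
def cloud(name,mask,d,m):
    v,u=np.nonzero(mask&(d>0)); z=d[v,u]
    a=(u-m['cx'])/m['fx']; b=(v-m['cy'])/m['fy']
    if name=='wrist':
        r=np.hypot(a,b)+1e-9; k=np.tan(r)/r; a,b=a*k,b*k
    P=np.c_[a*z,-b*z,-z,np.ones_like(z)]
    return (P@np.linalg.inv(m['extrinsics']).T)[:,:3]
E
python3 - <<'E'
from h import *
import cv2
print(pose())
m=camera_model('wrist'); im,d=camera('wrist'); cv2.imwrite('pics/c.png',im)
for t in('red_lid','green_lid'):
    r=models.masks_of(t,'wrist'); s=models.spot_point(t,'wrist')
    print(t,[(x['point'],x['confidence']) for x in s[:2]])
    if r:
        P=cloud('wrist',r[0]['pixels'],d,m); print(len(P),r[0]['confidence'],np.percentile(P,[2,50,98],axis=0).round(1).tolist())
        T=P[(P[:,2]>75)&(P[:,2]<110)]
        (c,sz,a)=cv2.minAreaRect(T[:,:2].astype(np.float32)); print('rect',c,sz,a, cv2.fitLine(T[:,:2].astype(np.float32),cv2.DIST_HUBER,0,.1,.1).ravel())
E
```

```text
[456.10610949 223.66045902 198.44333036  74.55387361]
red_lid [([458.2, 224.5, 66.1], 0.75)]
1351 0.67 [[445.7, 198.0, 67.2], [458.9, 233.7, 98.4], [470.9, 258.8, 103.7]]
rect (457.2846984863281, 226.75668334960938) (65.16511535644531, 14.801237106323242) 74.05125427246094 [2.7998617e-01 9.6000403e-01 4.5811517e+02 2.3136317e+02]
green_lid [([563.6, 193.7, 67.0], 0.79)]
2055 0.72 [[548.1, 165.6, 38.5], [562.9, 196.5, 82.2], [574.7, 227.8, 103.2]]
rect (561.4511108398438, 195.01931762695312) (69.89794921875, 15.10483169555664) 71.9537582397461 [3.1836355e-01 9.4796872e-01 5.6197491e+02 2.0023071e+02]
```

View pics/c.png

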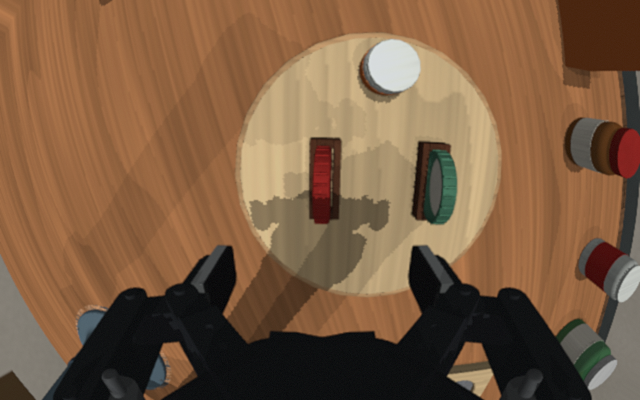

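```bash
python3 - <<'E'
import cv2,numpy as np
a=cv2.imread('pics/c.png')[120:240,280:400]; b=cv2.imread('pics/a.png')[180:240,400:460]
cv2.imwrite('pics/d.png',np.hstack([cv2.resize(a,(400,400),interpolation=2),cv2.resize(b,(400,400),interpolation=2)]))
from h import *
plan(pose(),[[457.8,225,65,74.2]],[5])
E
```

```text
CALL [1.0, 0.0, 27.0, 0.001, 1.0, 0.0, 53.0, 0.001, 2.0, 1.0, 80.0, 0.002, 3.0, 1.0, 107.0, 0.003, 3.0, 1.0, 133.0, 0.004]
```

View pics/d.png

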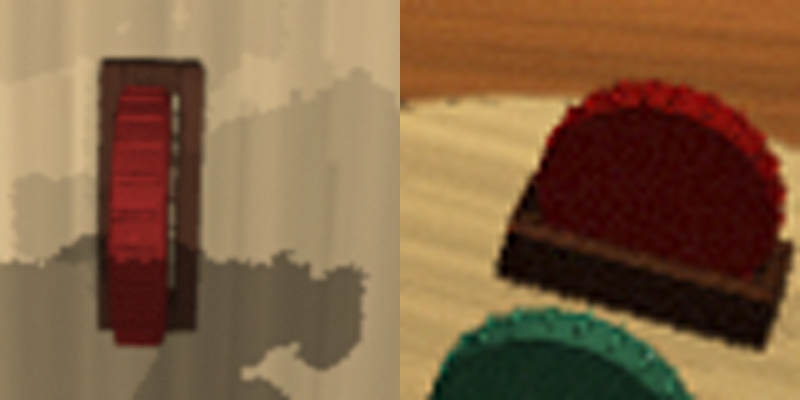

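In the right half of the crop the red lid shows a solid red face toward +x. The hollow therefore faces the robot (-x). Descending to pinch.

Request:
{"op": "carry_out", "data": {
  "moves": [1,0,27,0.0,1,0,53,0.0,2,1,80,0.004,3,1,107,0.004,3,1,133,0.004]
}}

```text
time: 3.55
position: [458.7, 222.5, 64.1]
eef_rot: [0.001, 0.799, 0.601, -0.0]
wrist_force: [-0.2, -0.8, -0.7]
opening: 85.1
gripper_force: 0.0
```

Request:
{"op": "carry_out", "data": {
  "moves": [0,0,0,0,0,0,0,0,0,0,0,0,0,0,0,0,0,0,0,0],
  "claw": 255,
  "grip_force": 30
}}

```text
time: 3.97
position: [459.4, 225.6, 67.3]
eef_rot: [0.001, 0.798, 0.603, 0.002]
wrist_force: [0.1, 0.3, 0.1]
opening: 25.3
gripper_force: 0.0
```

Request:
{"op": "carry_out", "data": {
  "moves": [0,0,0,0,0,0,0,0,0,0,0,0,0,0,0,0,0,0,0,0]
}}

```text
time: 4.38
position: [459.3, 226.1, 66.9]
eef_rot: [0.0, 0.798, 0.603, 0.002]
wrist_force: [-0.0, -0.0, 6.1]
opening: 13.7
gripper_force: 29.5
```

Request:
{"op": "carry_out", "data": {
  "moves": [0,0,-15,0,0,0,-45,0,0,0,-80,0,0,0,-115,0,0,0,-140,0]
}}

```text
time: 4.8
position: [458.2, 225.9, 208.1]
eef_rot: [0.0, 0.797, 0.603, 0.001]
wrist_force: [0.8, 0.5, 0.8]
opening: 13.5
gripper_force: 29.2
```

```bash
python3 - <<'E'
from h import *
import cv2
p=pose(); print(p, telemetry.get_state()['opening'])
im=cv2.imread('pics/b.png'); m=camera_model('top'); E=np.linalg.inv(m['extrinsics']); print(E[:3,3],E[:3,2])
hsv=cv2.cvtColor(im,cv2.COLOR_BGR2HSV)
def w(u,v,h):
    r=E[:3,:3]@np.array([(u-m['cx'])/m['fx'],-(v-m['cy'])/m['fy'],-1]); o=E[:3,3]; return (o+r*(h-o[2])/r[2]).round(1)
roi=np.zeros(im.shape[:2],bool); roi[140:270,370:470]=1
for n,mk,h in(('grey',(hsv[...,1]<60)&roi,10),('grey20',(hsv[...,1]<60)&roi,20),('yel',(hsv[...,1]>200)&(hsv[...,0]>20)&roi,24)):
    k=cv2.connectedComponentsWithStats(mk.astype(np.uint8)); i=1+np.argmax(k[2][1:,4]); print(n,k[2][i],k[3][i],w(*k[3][i],h))
E
```

```text
[458.16010733 225.94519692 208.05480294  74.22040697] 13.490779377040003
[ 322.86773499    4.87709234 1028.4619403 ] [-0.18463801  0.00216387  0.98280421]
grey [409 165  35  34 923] [425.82665222 181.28277356] [ 579.9 -227.7   10. ]
grey20 [409 165  35  34 923] [425.82665222 181.28277356] [ 577.3 -225.4   20. ]
yel [396 211  32  31 788] [411.37563452 226.0964467 ] [ 475.2 -190.4   24. ]
```

```bash
python3 - <<'E'
from h import *
plan(pose(),[[573.2,-246,130,-18]],[15])
E
```

```text
CALL [-28.0, 16.0, 5.0, 0.107, -56.0, 32.0, 10.0, 0.215, -85.0, 48.0, 16.0, 0.322, -113.0, 64.0, 21.0, 0.429, -141.0, 80.0, 26.0, 0.537]
CALL [-16.0, 28.0, 5.0, 0.107, -32.0, 56.0, 10.0, 0.215, -48.0, 84.0, 16.0, 0.322, -64.0, 112.0, 21.0, 0.429, -80.0, 141.0, 26.0, 0.537]
CALL [1.0, 32.0, 5.0, 0.107, 1.0, 65.0, 10.0, 0.215, 2.0, 97.0, 16.0, 0.322, 2.0, 130.0, 21.0, 0.429, 3.0, 162.0, 26.0, 0.537]
```

Request:
{"op": "carry_out", "data": {
  "moves": [-28,16,5,0.107,-56,32,10,0.215,-85,48,16,0.322,-113,64,21,0.429,-141,80,26,0.537]
}}

```text
time: 5.22
position: [495.9, 66.2, 179.0]
eef_rot: [0.0, 0.93, 0.368, -0.0]
wrist_force: [0.6, 0.1, 0.0]
opening: 13.2
gripper_force: 29.2
```

Request:
{"op": "carry_out", "data": {
  "moves": [-16,28,5,0.107,-32,56,10,0.215,-48,84,16,0.322,-64,112,21,0.429,-80,141,26,0.537]
}}

```text
time: 5.63
position: [534.6, -90.8, 152.7]
eef_rot: [-0.0, 0.994, 0.108, -0.0]
wrist_force: [1.0, 0.1, -0.1]
opening: 13.3
gripper_force: 29.2
```

Request:
{"op": "carry_out", "data": {
  "moves": [1,32,5,0.107,1,65,10,0.215,2,97,16,0.322,2,130,21,0.429,3,162,26,0.537]
}}

```text
time: 6.05
position: [573.0, -248.5, 126.5]
eef_rot: [-0.0, 0.987, -0.16, -0.001]
wrist_force: [0.5, 0.4, -0.2]
opening: 13.4
gripper_force: 29.2
```

```bash
python3 - <<'E'
from h import *
import cv2
print(pose())
m=camera_model('wrist'); im,d=camera('wrist'); cv2.imwrite('pics/e.png',im)
for t in('red_lid','recess','board','yellow_lid'):
    s=models.spot_point(t,'wrist'); print(t,[(np.round(x['point'],1).tolist(),x['confidence']) for x in s[:2]])
hsv=cv2.cvtColor(im,cv2.COLOR_BGR2HSV)
P=cloud('wrist',d>0,d,m).reshape(-1,3)
# floor of recess: height 5..15, inside 60mm of guess
v=d>0; s=hsv[...,1][v]; k=(np.hypot(P[:,0]-580,P[:,1]+225)<60)
Q=P[k&(P[:,2]>6)&(P[:,2]<15)]; print(len(Q)); 
if len(Q)>20: print(cv2.minEnclosingCircle(Q[:,:2].astype(np.float32)),Q.mean(0))
E
```

```text
[ 573.02182913 -248.49650983  126.48586297  -18.4187876 ]
red_lid [([572.7, -249.6, 125.2], 0.84)]
recess [([579.1, -229.1, 6.4], 0.61)]
board [([529.0, -209.9, -0.5], 0.96)]
yellow_lid [([561.9, 201.5, 68.1], 0.25)]
5311
((578.9915771484375, -225.23814392089844), 41.36421585083008) [ 584.46795353 -221.55697709   10.62302451]
```

View pics/e.png

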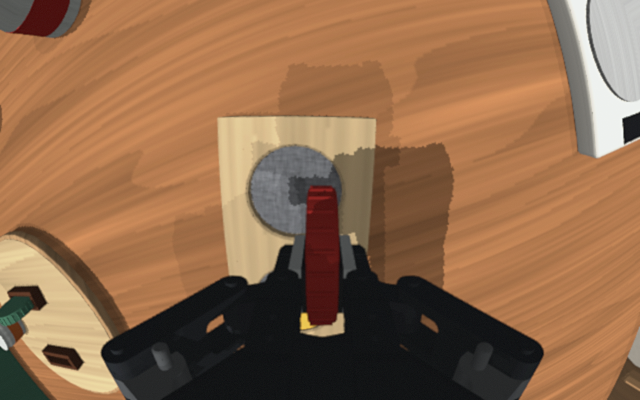

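The wrist view shows the lid held edge-on at (321,255), with the recess at (295,190) partly beneath it. The yellow lid is at (308,322), well clear. The recess centre fits at (579,-225). Lowering.

Request:
{"op": "carry_out", "data": {
  "moves": [0,-2,25,0,0,-2,50,0,0,-2,70,0,0,-2,80,0,0,-2,82,0]
}}

```text
time: 6.72
position: [573.9, -242.4, 44.2]
eef_rot: [-0.001, 0.988, -0.156, -0.001]
wrist_force: [0.6, -0.4, -0.5]
opening: 13.6
gripper_force: 30.6
```

Request:
{"op": "carry_out", "data": {
  "moves": [0,0,1,0,0,0,2,0,0,0,3,0,0,0,3,0]
}}

```text
time: 7.05
position: [575.2, -244.9, 43.9]
eef_rot: [-0.0, 0.988, -0.157, 0.001]
wrist_force: [-0.7, 2.2, 5.0]
opening: 13.5
gripper_force: 30.4
```

Request:
{"op": "carry_out", "data": {
  "moves": [0,0,0,0,0,0,0,0,0,0,0,0,0,-6,0,0,0,-12,0,0],
  "claw": 135
}}

```text
time: 7.47
position: [577.6, -234.1, 42.1]
eef_rot: [0.0, 0.987, -0.158, -0.0]
wrist_force: [0.9, 0.2, 0.6]
opening: 40.1
gripper_force: 0.0
```

Request:
{"op": "carry_out", "data": {
  "moves": [0,-3,0,0,0,-6,0,0,0,-9,0,0,0,-13,0,0,0,-13,0,0]
}}

```text
time: 7.88
position: [582.4, -219.9, 42.3]
eef_rot: [-0.0, 0.988, -0.157, 0.0]
wrist_force: [1.1, -0.5, 1.1]
opening: 40.5
gripper_force: 0.0
```

```bash
cat > look.py <<'E'
from h import *
import cv2,sys
print(pose(),telemetry.get_state()['opening'])
m=camera_model('wrist'); im,d=camera('wrist'); im2,d2=camera('scene')
cv2.imwrite(sys.argv[1],np.hstack([cv2.resize(im[80:400,160:480],(400,400)),cv2.resize(im2[170:310,130:310],(400,400),interpolation=2)]))
for n,dd,mm in(('wrist',d,m),('scene',d2,camera_model('scene'))):
    r=models.masks_of('red_lid',n)
    if r:
        P=cloud(n,r[0]['pixels'],dd,mm); D=P-[579,-225.2,0]
        u=D@[.309,.951,0]; b=D@[.951,-.309,0]
        print(n,r[0]['confidence'],len(P),'u,b,z pct',[np.percentile(x,[3,50,97]).round(1).tolist() for x in(u,b,P[:,2])])
    print([(np.round(x['point'],1).tolist(),x['confidence']) for x in models.spot_point('red_lid',n)[:1]])
E
python3 look.py pics/f.png
```

```text
[ 582.42158779 -219.92720343   42.27533259  -18.02956569] 40.49932461346508
wrist 0.67 9434 u,b,z pct [[-15.9, 5.4, 22.7], [-25.5, 10.2, 34.7], [29.2, 58.6, 73.6]]
[([579.9, -226.5, 41.1], 0.97)]
scene 0.53 253 u,b,z pct [[-11.2, 10.5, 23.2], [-13.6, 24.3, 37.2], [11.0, 52.1, 69.9]]
[([579.5, -226.6, 42.9], 0.53)]
```

View pics/f.png

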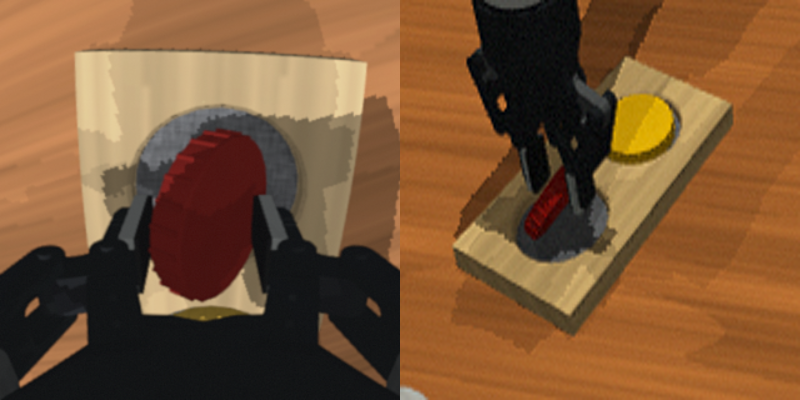

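The wrist view (left) shows the lid leaning on the hollow-side finger, with its closed face up and to the right and its foot in the recess. Continuing to open and lower.

Request:
{"op": "carry_out", "data": {
  "moves": [0,0,2,0,0,0,8,0,0,0,15,0,0,0,22,0,0,0,24,0],
  "claw": 0
}}

```text
time: 8.6
position: [580.4, -220.9, 16.2]
eef_rot: [-0.0, 0.988, -0.157, -0.002]
wrist_force: [-0.7, 0.6, -0.6]
opening: 85.6
gripper_force: 0.1
```

```bash
python3 look.py pics/g.png
```

```text
[ 580.42370222 -220.93798456   16.18757347  -18.1153498 ] 85.56934676470628
wrist 0.65 15981 u,b,z pct [[-13.8, 15.8, 41.3], [-27.8, 7.0, 33.5], [24.3, 40.0, 52.6]]
[([585.5, -213.2, 28.9], 0.68)]
scene 0.84 454 u,b,z pct [[-12.7, 19.1, 44.6], [-16.6, 16.6, 35.3], [21.5, 36.8, 49.7]]
[([583.2, -211.4, 29.5], 0.75)]
```

View pics/g.png

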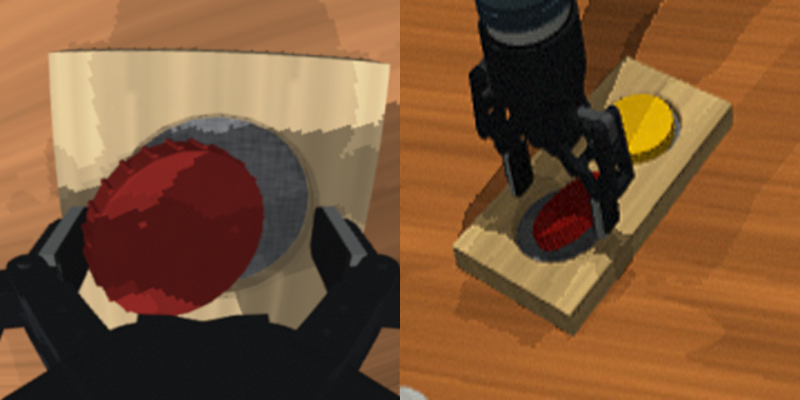

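The lid is now leaning at about 60° onto the hollow-side finger (left finger in the wrist view, lid at (175,230)), with its foot still in the recess. Easing it down the rest of the way.

Request:
{"op": "carry_out", "data": {
  "moves": [0,-3,2,0,0,-6,4,0,0,-9,6,0,0,-12,6,0,0,-16,6,0]
}}

```text
time: 9.32
position: [586.8, -205.9, 12.1]
eef_rot: [0.0, 0.988, -0.157, -0.0]
wrist_force: [0.5, -0.3, 0.7]
opening: 85.1
gripper_force: 0.0
```

```bash
python3 look.py pics/i.png
```

```text
[ 586.78723665 -205.8902342    12.0823008   -18.11147982] 85.13206646324782
wrist 0.64 15639 u,b,z pct [[-10.9, 19.8, 47.1], [-26.9, 7.3, 34.0], [24.5, 32.8, 40.3]]
[([588.9, -209.5, 20.3], 0.62)]
scene 0.96 644 u,b,z pct [[-9.6, 24.1, 52.1], [-18.0, 12.4, 36.1], [20.9, 29.6, 38.2]]
[([582.5, -211.6, 22.4], 0.98)]
```

View pics/i.png

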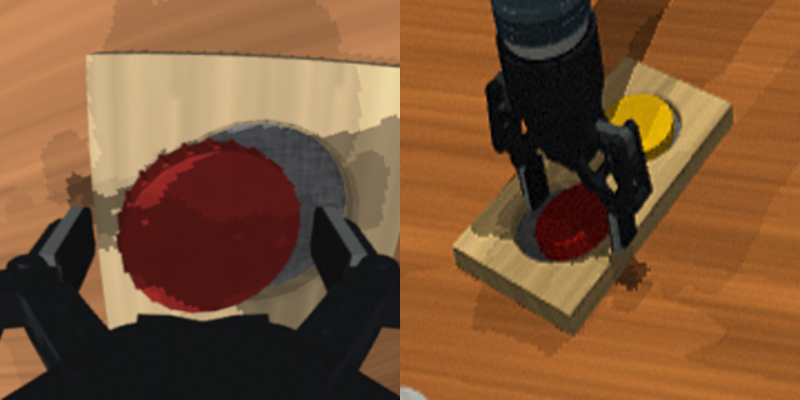

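Now the lid's near edge is in the recess and its far rim rests on the board top, with the hollow side down. The next step is to push the far rim back about 18 mm with the outer finger so it seats.

Request:
{"op": "carry_out", "data": {
  "moves": [0,7,1,0,0,12,1,0,0,17,1,0,0,22,1,0,0,26,1,0]
}}

```text
time: 10.03
position: [578.2, -232.4, 11.2]
eef_rot: [0.0, 0.987, -0.158, -0.0]
wrist_force: [0.2, -0.7, -0.5]
opening: 85.5
gripper_force: 0.0
```

```bash
python3 look.py pics/j.png
```

```text
[ 578.24939141 -232.37608204   11.24103916  -18.19489101] 85.50609505109298
wrist 0.62 14720 u,b,z pct [[-27.6, 1.8, 32.1], [-27.8, 6.1, 33.7], [18.1, 23.9, 25.0]]
[([581.4, -225.2, 16.3], 0.63)]
scene 0.77 636 u,b,z pct [[-26.1, 2.0, 35.1], [-19.1, 13.7, 35.4], [12.8, 21.3, 23.9]]
[([581.4, -227.7, 12.8], 0.78)]
```

View pics/j.png

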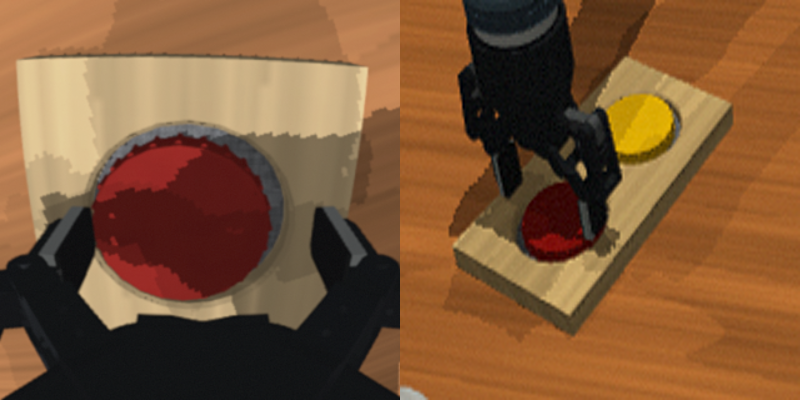

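The lid is seated flat: its top is at z≈24 and there is a grey ring around it in the wrist view. Backing off and lifting clear.

Request:
{"op": "carry_out", "data": {
  "moves": [0,-4,0,0,0,-4,-20,0,0,-4,-55,0,0,-4,-90,0,0,-4,-125,0]
}}

```text
time: 10.75
position: [579.8, -225.9, 137.1]
eef_rot: [-0.0, 0.988, -0.157, -0.001]
wrist_force: [0.3, 0.2, -0.8]
opening: 85.5
gripper_force: 0.0
```

Request:
{"op": "carry_out", "data": {
  "moves": [0,0,-10,0,0,0,-20,0,0,0,-20,0,0,0,-20,0,0,0,-20,0]
}}

```text
time: 11.17
position: [578.5, -226.4, 154.0]
eef_rot: [-0.0, 0.988, -0.157, -0.002]
wrist_force: [-0.4, -0.4, -1.3]
opening: 85.3
gripper_force: 0.0
```

```bash
python3 - <<'E'
from h import *
import cv2
m=camera_model('wrist'); im,d=camera('wrist'); camera('top')
cv2.imwrite('pics/k.png',im)
for t in('red_lid','yellow_lid'):
    r=models.masks_of(t,'wrist')
    if r:
        P=cloud('wrist',cv2.erode(r[0]['pixels'].astype(np.uint8),np.ones((9,9)))>0,d,m)
        c=np.linalg.lstsq(np.c_[P[:,:2]-P[:,:2].mean(0),np.ones(len(P))],P[:,2],rcond=None)[0]
        print(t,P[:,:2].mean(0),'z',c[2],'tilt',np.degrees(c[:2]))
for t in('green_lid','spice_tin'): print(t,models.spot_point(t,'top')[:1])
print(telemetry.get_state()['time'])
E
```

```text
red_lid [ 582.02808715 -223.84911034] z 23.99286052570295 tilt [ 0.03017407 -0.04685116]
yellow_lid [ 481.17875991 -191.61745357] z 23.97294401541967 tilt [-0.14366771  0.13631089]
green_lid [{'point': [565.9, 201.5, 67.1], 'confidence': 0.85}]
spice_tin [{'point': [523.3, 310.3, 32.8], 'confidence': 0.64}]
11.4667
```

View pics/k.png

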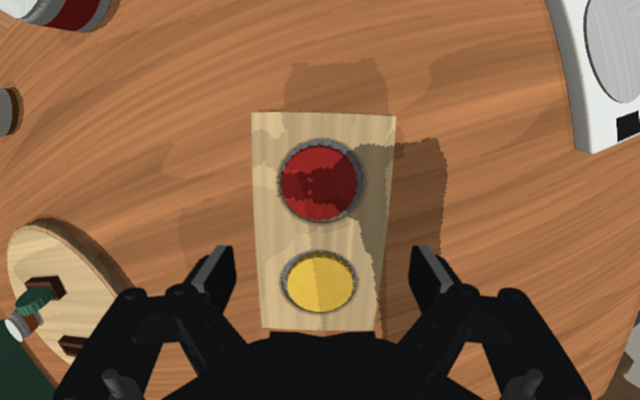

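The red lid lies flat in its recess at (319,181), level with the yellow one at (319,281). The platter has only turned slightly, with the green lid still in its rack and the tin upright.

```bash
python3 -c "
from cell import order; print(order.sign_off())"
```

```text
the job is handed in; nothing more can be done
None
```

The red lid lies flat, hollow side down, in the empty recess, and the job was handed in at about 11.5 s; the yellow lid was left alone, the green lid is still in its rack, and the tin is upright on the slightly turned turntable.

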